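# Level the rocking counter scale with a wedge, then weigh the filter

## Task

The counter scale rocks because its front left foot has lost its rubber pad. Take the thicker of the two wooden wedges and push it, thin end first, under the scale's left edge near that corner until the scale stands level and the wedge is jammed tight; only then set the oil filter down gently, upright, in the middle of the steel pan. Leave everything else where it is.

Things in the scene. Friction and masses are not known exactly. Their poses are not given: they have to be found in the camera images.
- scale: Counter scale, white, steel pan on top, sloping front panel with display and keys facing its own -x (to the robot). 240 mm along its x, 200 mm along y, 65 mm high; +y is its left. It rocks but does not slide. Origin: on the counter under its middle; axes level, turned with the scale. Four feet at (+-100, +-80) mm, 25 mm wide; the front left one (-100, +80) is a bare 10 mm screw.
- scale_top (a joint): Rocking angle of the scale (rad) about the line through its front right and rear left feet: 0 = level, hard up against its stop with the three good feet down; -0.06 = rocked down onto the bare screw, where its own weight keeps it (about 3 N at the left edge lifts it).
- scale_gap (a point): Point on the scale's lower left edge where the wedge goes under, centred, moving along the scale's -y (scale frame x -45, y +100 mm; clear underneath 150 mm deep). 15.5 mm above the counter when rocked down, 22 mm when level. The thick wedge touches it about 55 mm in and is tight about 88 mm in; from there the push rises steeply: press to 15 to 20 N.
- scale_pan (a point): Middle of the top face of the flat steel pan (150 mm along the scale's x, 176 mm along its y), 65 mm above the counter when level, 38 mm behind the scale's middle.
- wedge_thick: The thicker plain beech wedge, 140 mm long, 40 mm wide, 5 mm thick at the tip, 32 mm at the heel, flat underneath, straight slope on top; lies on the counter. Origin: middle of the underside; +x points to the thin tip (tip at +70 mm, heel face at -70 mm), z up. 85 g. Friction about 0.6: it stays where it is jammed.
- wedge_thin: The thinner beech wedge of the same length and width, 3 mm at the tip, only 13 mm at the heel: too thin for the gap. Same axes and origin. To be left alone.
- oil_filter: Spin-on oil filter can, orange, standing upright, 68 mm across, 72 mm high, 0.24 kg. Origin: centre of the underside, z up.
- calculator: Grey calculator, 125x75x18 mm, lying loose behind the work; to be left alone. Origin: centre of the underside.
- relay_spare: Small white carton, 41x50x36 mm, loose on the counter in front of the scale; to be left alone. Origin: centre of the underside.
Things that resemble listed ones, but are neither listed nor needed, are in the scene too. What is shaped like the oil_filter but red is not meant.

How it is judged:
By the outcome, as a careful person would: the job done as asked, in the order asked, and still so for the second after the job is handed in, with the robot touching nothing.
It also fails if it takes over 54 s, if anything falls off the work surface, if the arm or the gripper's body presses on something with over 40 N, if the wrist force passes 120 N, or if a joint passes its speed limit or range.

## Robot

A 6-joint arm with a two-finger parallel gripper is mounted at the origin on the work surface; the furniture and walls round the work are solid. World frame = base frame: x ahead of the robot, y to its left, z up, the work surface at z = 0. Lengths are in m, angles in rad, forces in N, time in s.
With the tool pointing down it reaches from about 0.35 to 0.925 m from the base axis. Payload 6.4 kg.
Tool frame: the origin (TCP) lies midway between the tips of the shut fingers; the grasp point (between the pads) lies 19 mm behind it; z points along the fingers, y is the line along which they close (so a half turn about z gives the same grasp; the last joint's range is limited). The gripper opens to 94 mm and grips with 3 to 60 N. Pads are 16 mm wide; open, the fingers measure 119 mm over their backs; the gripper's body (75 mm by 177 mm) begins 78 mm behind the grasp point.
Start: joints at [1.124, 0.245, 1.558, -0, 1.339, -0.174], TCP at [0.175, 0.626, 0.205] pointing down, gripper open.
Joint ranges: [-3.13, 3.13], [-1.02, 2.26], [0.13, 2.54], [-0.95, 4.09], [0.21, 2.88], [-2.74, 2.74]. Speed limits (rad/s): [2.57, 2.57, 3.14, 3.14, 3.14, 3.14].

## Interface

Orientations are given as a unit quaternion [w, x, y, z].
In Python, from bench import manip gives the robot as it stands. The module is installed in compiled form; this text tells all that it offers.
- The arm moves only by the shell command python3 -m crank 'ROWS'. ROWS is a JSON object whose one key "increments" holds a list of rows, each an object of numbers: "fingers": the opening, from 0 (shut) to 1 (fully open); "tx", "ty", "tz": the shift along the tool's x, y, z in units of 40 mm (1.0 is 40 mm); "ax", "ay", "az": the turn, a rotation vector about the tool's x, y, z in units of 6 degrees (1.0 is 6 degrees). A call has 1 to 8 rows; each row shifts and turns the commanded pose from where the row before left it, along the tool's axes as they then stand; what a row does not reach is not made up. A row lasts 1/12 s, in which the tool goes at most 41.7 mm and 7.16 degrees, less where a joint would pass 70% of its speed; a pose out of reach is approached as far as the arm can. A call is refused whole if a number of a shift passes 1 or a number of a turn 1, either way. A call with a gripper value outside its range is refused whole. The fingers move at their own pace and stop on an object; the grip force is fixed at half the most. Time passes only in rows, so rows that do not move let the fingers close. It gives the time, the measured TCP pose, the force, the opening and the grip force at its end, in the units of the state.
- manip.sense(): the state, without advancing time (a new reading comes with each control period).
- manip.read_camera(name): name is "side" or "top"; returns a dict with "frame" (384x512x3 uint8, blue, green, red), "depth" (384x512 float32, m along the optical axis (not along the pixel's ray), 0 where there is no reading), "mtx" (3x3 intrinsics, pixels), "extrinsics" (4x4, takes a point from world to camera coordinates). Camera axes: x right, y down, z forward; pixel columns grow to the right and rows downward; lengths in m; the calibration is good to about 2 mm. A picture is of the moment at which its call begins.
- manip.sign_off(): hands the job in; it is judged then, once.
Trained networks look in the newest picture that a camera, given by its name, has taken for a name from the list of things; names that differ only in an ending like _2 or _b are one class to them, and where a whole thing is asked for, a point or a joint stands for the part that bears it (a point fixed in the world has none). Each returns a list of dicts, best first, with "score" (0 to 1); they miss things now and then, are a little off and sometimes report something else, mostly with a low value. They report only what shows in the picture. A call takes as long as a camera call. They do not tell look-alikes from the thing itself.
- manip.look_for(camera, target): "xy" ([column, row] in pixels, amid what is visible of it).
The state is a dict: "clock": time; "qpos": joint angles; "qvel": joint speeds; "joint_efforts": joint torques, N m; "tool_pos": TCP position; "eef_rot": TCP orientation; "force": force on the tool from outside, world axes, zero at the start; "torque": the same for the moment, N m; "opening": finger opening in m; "gripper_force": force on a finger pad.
Only numpy, scipy, OpenCV 4.12 (cv2) and the standard library are available. Lean on these libraries where they do the work, as an engineer would, in place of code of your own. Each camera call takes 0.05 s, during which the arm holds its last target. There are 200 camera calls.

## Working session

There is one attempt and no reset: what is moved stays moved. The work goes in short steps, Python scripts to look and compute and a shell command to move; the robot and the scene stay as the last step left them, time stands still between calls to the robot, and variables do not carry over. Pictures are saved under pics/ and viewed, at most 10 in all, crops included, and the job is handed in when it is done.

```bash
mkdir -p pics; cat > h.py <<'E'
import numpy as np, cv2
from bench import manip
def cam(n):
    c=manip.read_camera(n); return c
def cloud(c):
    d=c["depth"]; K=c["mtx"]; T=np.linalg.inv(c["extrinsics"])
    v,u=np.mgrid[:d.shape[0],:d.shape[1]]
    P=np.stack([(u-K[0,2])/K[0,0]*d,(v-K[1,2])/K[1,1]*d,d],-1)
    W=P@T[:3,:3].T+T[:3,3]; W[d==0]=np.nan
    return W
E
python3 - <<'E'
from h import *
s=manip.sense(); print(s["tool_pos"],s["eef_rot"],s["opening"],s["clock"])
for n in ("top","side"):
    c=cam(n); cv2.imwrite(f"pics/{n}0.png",c["frame"]); W=cloud(c)
    np.savez(f"{n}0.npz",f=c["frame"],W=W)
    print(n,np.linalg.inv(c["extrinsics"])[:3,3])
    for t in ("scale","scale_gap","scale_pan","wedge_thick","wedge_thin","oil_filter","calculator","relay_spare"):
        for r in manip.look_for(n,t)[:3]:
            x,y=map(int,r["xy"]); print(t,round(r["score"],2),(x,y),W[y,x].round(3))
E
```

```text
[0.17487958 0.62542936 0.20435565] [-2.99745493e-04  1.36004091e-01  9.90707816e-01 -9.06338682e-04] 0.09416851689764875 0.0
top [0.39066749 0.03157401 1.0936417 ]
scale 0.61 (277, 169) [ 0.631 -0.061  0.064]
scale_gap 0.71 (273, 169) [ 0.631 -0.049  0.063]
scale_pan 0.82 (275, 168) [ 0.633 -0.055  0.066]
wedge_thick 0.85 (142, 245) [0.421 0.343 0.016]
wedge_thin 0.85 (143, 199) [0.56  0.347 0.006]
oil_filter 0.96 (360, 242) [ 0.412 -0.286  0.073]
oil_filter 0.86 (298, 230) [ 0.45  -0.113  0.071]
oil_filter 0.72 (200, 238) [0.435 0.164 0.074]
calculator 0.95 (179, 141) [0.739 0.237 0.014]
relay_spare 0.77 (248, 242) [0.421 0.029 0.033]
relay_spare 0.5 (178, 141) [0.739 0.24  0.016]
side [0.23405239 0.89511787 1.11969362]
scale 0.9 (234, 184) [ 0.629 -0.024  0.064]
scale_gap 0.67 (236, 184) [ 0.623 -0.027  0.063]
scale_pan 0.67 (234, 185) [ 0.628 -0.022  0.062]
wedge_thick 0.6 (256, 308) [0.423 0.36  0.018]
wedge_thick 0.22 (281, 217) [0.448 0.026 0.016]
wedge_thin 0.81 (209, 297) [0.562 0.366 0.01 ]
wedge_thin 0.37 (255, 306) [0.426 0.358 0.023]
oil_filter 0.85 (312, 198) [ 0.364 -0.038  0.071]
oil_filter 0.82 (271, 249) [0.432 0.192 0.068]
oil_filter 0.67 (313, 154) [ 0.413 -0.266  0.05 ]
calculator 0.87 (172, 250) [0.733 0.253 0.011]
relay_spare 0.51 (286, 217) [0.429 0.036 0.035]
```

View pics/top0.png

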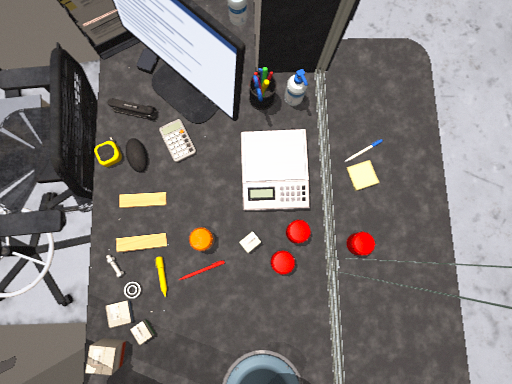

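View pics/side0.png

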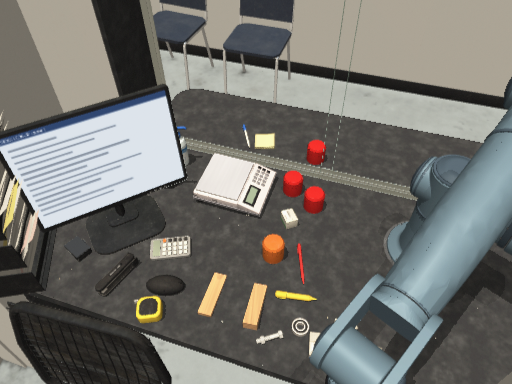

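```bash
python3 - <<'E'
from h import *
def fit(n,box,zr,name,col=None):
    D=np.load(n+"0.npz"); W=D["W"]; f=D["f"].astype(int)
    m=np.zeros(W.shape[:2],bool); m[box[1]:box[3],box[0]:box[2]]=1
    m&=(W[...,2]>zr[0])&(W[...,2]<zr[1])
    if col=="or": m&=(f[...,2]-f[...,0]>50)
    if col=="wh": m&=(f.min(-1)>110)
    P=W[m]; r=cv2.minAreaRect((P[:,:2]*1000).astype(np.float32)); 
    b=cv2.boxPoints(r); e=b-np.roll(b,1,0)
    A=np.c_[P[:,:2],np.ones(len(P))]; k=np.linalg.lstsq(A,P[:,2],rcond=None)[0]
    print(n,name,len(P),"rect c",np.round(r[0],1),"size",np.round(r[1],1),"ang",round(r[2],1),"grad",k[:2].round(3),"z",np.percentile(P[:,2],[5,50,95]).round(4)); print(b.round(0).tolist())
for n,B in (("top",dict(thick=(108,228,176,256),thin=(112,187,174,212),scale=(235,122,316,216),filt=(186,224,216,254))),("side",dict(thick=(238,278,272,335),thin=(194,268,230,320),scale=(190,150,280,216),filt=(258,230,288,266)))):
    fit(n,B["thick"],(0.003,.05),"thick","or"); fit(n,B["thin"],(0.002,.03),"thin","or")
    fit(n,B["scale"],(.055,.08),"pan","wh"); fit(n,B["scale"],(.02,.08),"scale","wh"); fit(n,B["filt"],(.06,.09),"filt","or")
for n in("top","side"):
    W=np.load(n+"0.npz")["W"]; m=(W[...,2]>.1)&(W[...,0]>.4)&(W[...,0]<.95)&(abs(W[...,1])<.55)
    P=W[m]
    for lo in np.arange(-.5,.5,.1):
        q=P[(P[:,1]>=lo)&(P[:,1]<lo+.1)]
        if len(q): print(n,round(lo,1),len(q),"xmin",q[:,0].min().round(3),"zmax",q[:,2].max().round(3))
E
```

```text
top thick 681 rect c [430.6 348.6] size [ 40.1 150. ] ang 5.7 grad [-0.008  0.185] z [0.0054 0.0181 0.0302]
[[403.0, 421.0], [418.0, 272.0], [458.0, 276.0], [443.0, 425.0]]
top thin 575 rect c [559.5 348.9] size [ 41.3 143.1] ang 1.5 grad [0.019 0.059] z [0.0031 0.0074 0.0129]
[[537.0, 420.0], [541.0, 277.0], [582.0, 278.0], [578.0, 421.0]]
top pan 3297 rect c [659.6 -56.5] size [194.2 189.2] ang 89.6 grad [ 0.044 -0.032] z [0.0575 0.0653 0.0713]
[[564.0, -153.0], [753.0, -154.0], [755.0, 40.0], [566.0, 41.0]]
top scale 4984 rect c [636.2 -55.6] size [237.2 196.6] ang 0.5 grad [ 0.151 -0.051] z [0.0322 0.0626 0.0706]
[[517.0, 42.0], [518.0, -155.0], [756.0, -153.0], [754.0, 44.0]]
top filt 425 rect c [433.5 163.7] size [64.3 64.2] ang 32.2 grad [0.013 0.02 ] z [0.0633 0.0704 0.0738]
[[389.0, 174.0], [423.0, 119.0], [478.0, 154.0], [444.0, 208.0]]
side thick 654 rect c [430.2 348.1] size [ 40.3 140.8] ang 5.8 grad [0.006 0.15 ] z [0.006  0.0185 0.0303]
[[403.0, 416.0], [417.0, 276.0], [457.0, 280.0], [443.0, 420.0]]
side thin 560 rect c [558.7 351.8] size [ 40.6 138. ] ang 1.9 grad [0
[... 311 characters left out ...]
 size [262.5 276.4] ang 0.6 grad [0.13  0.003] z [0.0256 0.0588 0.0697]
[[517.0, 49.0], [520.0, -227.0], [782.0, -225.0], [779.0, 52.0]]
side filt 327 rect c [433.3 168.1] size [64.1 66.5] ang 86.4 grad [ 0.014 -0.055] z [0.0616 0.0695 0.073 ]
[[398.0, 138.0], [465.0, 134.0], [469.0, 198.0], [402.0, 202.0]]
top -0.3 127 xmin 0.946 zmax 0.369
top -0.2 307 xmin 0.846 zmax 0.169
top -0.1 337 xmin 0.811 zmax 0.178
top -0.0 2568 xmin 0.755 zmax 0.465
top 0.1 3287 xmin 0.794 zmax 0.465
top 0.2 1037 xmin 0.889 zmax 0.411
side -0.3 149 xmin 0.943 zmax 0.566
side -0.2 112 xmin 0.846 zmax 0.552
side -0.0 2511 xmin 0.752 zmax 0.466
side 0.1 5068 xmin 0.787 zmax 0.466
side 0.2 2417 xmin 0.881 zmax 0.464
```

```bash
cat >> h.py <<'E'
from scipy.spatial.transform import Rotation as Ro
def go(p,yang):
    "print shift/turn in row units to reach TCP p with tool y at world angle yang (deg), tool down"
    s=manip.sense(); R=Ro.from_quat(s["eef_rot"],scalar_first=True)
    y=np.radians(yang); Y=np.array([np.cos(y),np.sin(y),0]); Z=np.array([0,0,-1.]); G=Ro.from_matrix(np.c_[np.cross(Y,Z),Y,Z])
    print("t",s["clock"],"tcp",np.round(s["tool_pos"],4),"F",np.round(s["force"],1),"open",round(s["opening"],4),"grip",round(s["gripper_force"],1))
    print("shift units now-axes",(R.inv().apply(np.array(p)-s["tool_pos"])/.04).round(2),"after-turn axes",(G.inv().apply(np.array(p)-s["tool_pos"])/.04).round(2),"turn units",np.degrees((R.inv()*G).as_rotvec()/6).round(2))
E
python3 -m crank '{"increments":[{"fingers":0.65,"az":1},{"fingers":0.65,"az":1},{"fingers":0.65,"az":1},{"fingers":0.65,"az":1},{"fingers":0.65,"az":1},{"fingers":0.65,"az":1},{"fingers":0.65,"az":1},{"fingers":0.65,"az":1}]}'
python3 -m crank '{"increments":[{"fingers":0.65,"az":1},{"fingers":0.65,"az":1},{"fingers":0.65,"az":1},{"fingers":0.65,"az":0.45},{"fingers":0.65},{"fingers":0.65}]}'
python3 -c "
from h import *
go([.425,.398,.12],5.7)"
```

```text
t 0.9 tcp [0.1751 0.626  0.2055] F [1.2 0.3 0.1] open 0.0937 grip 0.0
shift units now-axes [-7.55 -3.81  2.14] after-turn axes [-6.29  5.65  2.14] turn units [ 0.   -0.   11.45]validation failed for argument at $.in...
validation failed for argument at $.in...
```

```bash
python3 -m crank '{"increments":[{"fingers":0.65,"tx":0,"ty":0,"tz":0,"ax":0,"ay":0,"az":1}]}' 2>&1 | head -20; echo; python3 -m crank '{"increments":[{"fingers":0.65,"tx":0.0,"ty":0.0,"tz":0.0,"ax":0.0,"ay":0.0,"az":0.95}]}' 2>&1
```

```text
clock: 0.98
tool_pos: [0.1751, 0.626, 0.2054]
eef_rot: [0.0, 0.188, 0.982, -0.0]
force: [1.1, -0.1, 0.1]
opening: 0.0898
gripper_force: 0.0

clock: 1.07
tool_pos: [0.1751, 0.626, 0.2055]
eef_rot: [0.0, 0.239, 0.971, -0.0]
force: [-0.1, -0.6, 0.1]
opening: 0.084
gripper_force: 0.0
```

```bash
python3 -m crank '{"increments":[{"fingers":0.65,"tx":0,"ty":0,"tz":0,"ax":0,"ay":0,"az":1},{"fingers":0.65,"tx":0,"ty":0,"tz":0,"ax":0,"ay":0,"az":1},{"fingers":0.65,"tx":0,"ty":0,"tz":0,"ax":0,"ay":0,"az":1},{"fingers":0.65,"tx":0,"ty":0,"tz":0,"ax":0,"ay":0,"az":1},{"fingers":0.65,"tx":0,"ty":0,"tz":0,"ax":0,"ay":0,"az":1},{"fingers":0.65,"tx":0,"ty":0,"tz":0,"ax":0,"ay":0,"az":1},{"fingers":0.65,"tx":0,"ty":0,"tz":0,"ax":0,"ay":0,"az":1},{"fingers":0.65,"tx":0,"ty":0,"tz":0,"ax":0,"ay":0,"az":1}]}' >/dev/null
python3 -m crank '{"increments":[{"fingers":0.65,"tx":0,"ty":0,"tz":0,"ax":0,"ay":0,"az":1},{"fingers":0.65,"tx":0,"ty":0,"tz":0,"ax":0,"ay":0,"az":0.5},{"fingers":0.65,"tx":-0.8,"ty":0.7,"tz":0,"ax":0,"ay":0,"az":0},{"fingers":0.65,"tx":-0.7,"ty":0.7,"tz":0,"ax":0,"ay":0,"az":0},{"fingers":0.65,"tx":-0.7,"ty":0.7,"tz":0,"ax":0,"ay":0,"az":0},{"fingers":0.65,"tx":-0.7,"ty":0.7,"tz":0,"ax":0,"ay":0,"az":0},{"fingers":0.65,"tx":-0.7,"ty":0.7,"tz":0,"ax":0,"ay":0,"az":0},{"fingers":0.65,"tx":-0.7,"ty":0.7,"tz":0,"ax":0,"ay":0,"az":0}]}' >/dev/null
python3 -c "
from h import *
go([.425,.398,.006],5.7)"
```

```text
t 2.4 tcp [0.3598 0.4707 0.2057] F [ 0.7  0.8 -0. ] open 0.0611 grip 0.0
shift units now-axes [-1.97  1.44  4.99] after-turn axes [-1.97  1.44  4.99] turn units [ 0. -0. -0.]
```

```bash
python3 -m crank '{"increments":[{"fingers":0.65,"tx":-0.7,"ty":0.5,"tz":0,"ax":0,"ay":0,"az":0},{"fingers":0.65,"tx":-0.7,"ty":0.5,"tz":0.5,"ax":0,"ay":0,"az":0},{"fingers":0.65,"tx":-0.57,"ty":0.44,"tz":0.7,"ax":0,"ay":0,"az":0},{"fingers":0.65,"tx":0,"ty":0,"tz":0.9,"ax":0,"ay":0,"az":0},{"fingers":0.65,"tx":0,"ty":0,"tz":0.8,"ax":0,"ay":0,"az":0},{"fingers":0.65,"tx":0,"ty":0,"tz":0,"ax":0,"ay":0,"az":0}]}'
python3 - <<'E'
from h import *
go([.425,.398,.006],5.7)
c=cam("side"); W=cloud(c); cv2.imwrite("pics/s1.png",cv2.resize(c["frame"][230:384,150:380],None,fx=3,fy=3))
E
```

```text
clock: 2.9
tool_pos: [0.4199, 0.3958, 0.0825]
eef_rot: [-0.002, 0.672, 0.741, -0.006]
force: [-1.2, 0.3, -1.3]
opening: 0.0612
gripper_force: 0.0
t 2.9 tcp [0.4199 0.3958 0.0825] F [-1.2  0.3 -1.3] open 0.0612 grip 0.0
shift units now-axes [0.05 0.15 1.91] after-turn axes [0.04 0.13 1.91] turn units [-0.11  0.06 -0.02]
```

View pics/s1.png

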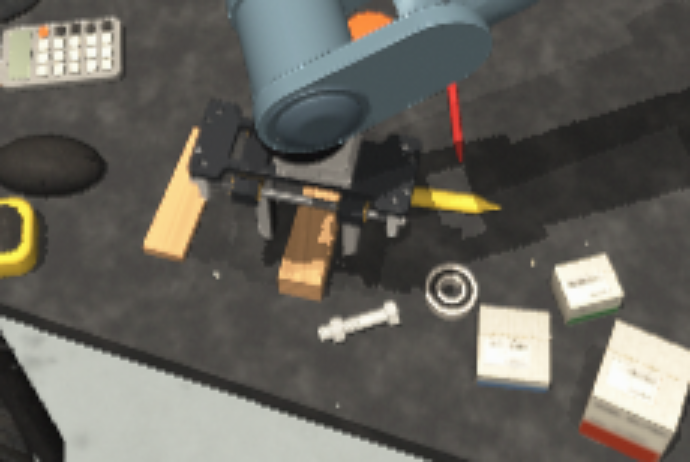

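```bash
python3 -m crank '{"increments":[{"fingers":0.65,"tx":0,"ty":0.1,"tz":0.5,"ax":0,"ay":0,"az":0},{"fingers":0.65,"tx":0,"ty":0,"tz":0.5,"ax":0,"ay":0,"az":0},{"fingers":0.65,"tx":0,"ty":0,"tz":0.5,"ax":0,"ay":0,"az":0},{"fingers":0.65,"tx":0,"ty":0,"tz":0.3,"ax":0,"ay":0,"az":0},{"fingers":0.65,"tx":0,"ty":0,"tz":0,"ax":0,"ay":0,"az":0},{"fingers":0.65,"tx":0,"ty":0,"tz":0,"ax":0,"ay":0,"az":0}]}'
python3 -c "
from h import *
go([.425,.398,.006],5.7)"
```

```text
clock: 3.45
tool_pos: [0.4283, 0.4004, 0.0188]
eef_rot: [0.0, 0.671, 0.741, 0.001]
force: [1.0, 0.4, 0.8]
opening: 0.0614
gripper_force: 0.0
t 3.45 tcp [0.4283 0.4004 0.0188] F [1.  0.4 0.8] open 0.0614 grip 0.0
shift units now-axes [-0.05 -0.09  0.32] after-turn axes [-0.05 -0.09  0.32] turn units [ 0.01 -0.01  0.  ]
```

```bash
python3 -m crank '{"increments":[{"fingers":0.65,"tx":-0.05,"ty":-0.09,"tz":0.2,"ax":0,"ay":0,"az":0},{"fingers":0.65,"tx":0,"ty":0,"tz":0.1,"ax":0,"ay":0,"az":0},{"fingers":0.3,"tx":0,"ty":0,"tz":0,"ax":0,"ay":0,"az":0},{"fingers":0.3,"tx":0,"ty":0,"tz":0,"ax":0,"ay":0,"az":0},{"fingers":0.3,"tx":0,"ty":0,"tz":0,"ax":0,"ay":0,"az":0},{"fingers":0.3,"tx":0,"ty":0,"tz":0,"ax":0,"ay":0,"az":0},{"fingers":0.3,"tx":0,"ty":0,"tz":0,"ax":0,"ay":0,"az":0},{"fingers":0.3,"tx":0,"ty":0,"tz":0,"ax":0,"ay":0,"az":0}]}'
python3 -c "
from h import *
go([.592,.26,.06],0.5)"
```

```text
clock: 4.12
tool_pos: [0.4247, 0.3976, 0.0059]
eef_rot: [0.0, 0.671, 0.741, 0.0]
force: [-0.9, -0.1, 0.9]
opening: 0.0394
gripper_force: 29.9
t 4.1167 tcp [0.4247 0.3976 0.0059] F [-0.9 -0.1  0.9] open 0.0394 grip 29.9
shift units now-axes [-3.83  3.82 -1.35] after-turn axes [-3.48  4.15 -1.35] turn units [ 0.01 -0.    0.86]
```

```bash
python3 -m crank '{"increments":[{"fingers":0.3,"tx":0,"ty":0,"tz":-0.4,"ax":0,"ay":0,"az":0},{"fingers":0.3,"tx":0,"ty":0,"tz":-0.6,"ax":0,"ay":0,"az":0},{"fingers":0.3,"tx":0,"ty":0,"tz":-0.4,"ax":0,"ay":0,"az":0.86},{"fingers":0.3,"tx":0,"ty":0.8,"tz":0,"ax":0,"ay":0,"az":0},{"fingers":0.3,"tx":0,"ty":0.9,"tz":0,"ax":0,"ay":0,"az":0},{"fingers":0.3,"tx":0,"ty":0.9,"tz":0,"ax":0,"ay":0,"az":0},{"fingers":0.3,"tx":0,"ty":0.9,"tz":0,"ax":0,"ay":0,"az":0},{"fingers":0.3,"tx":0,"ty":0.65,"tz":0,"ax":0,"ay":0,"az":0}]}' >/dev/null
python3 -m crank '{"increments":[{"fingers":0.3,"tx":-0.5,"ty":0,"tz":0,"ax":0,"ay":0,"az":0},{"fingers":0.3,"tx":-0.8,"ty":0,"tz":0,"ax":0,"ay":0,"az":0},{"fingers":0.3,"tx":-0.8,"ty":0,"tz":0,"ax":0,"ay":0,"az":0},{"fingers":0.3,"tx":-0.8,"ty":0,"tz":0,"ax":0,"ay":0,"az":0},{"fingers":0.3,"tx":-0.6,"ty":0,"tz":0,"ax":0,"ay":0,"az":0},{"fingers":0.3,"tx":0,"ty":0,"tz":0,"ax":0,"ay":0,"az":0},{"fingers":0.3,"tx":0,"ty":0,"tz":0,"ax":0,"ay":0,"az":0}]}'
python3 - <<'E'
from h import *
go([.592,.22,.007],0.5)
c=cam("top"); W=cloud(c); f=c["frame"].astype(int)
cv2.imwrite("pics/t1.png",cv2.resize(c["frame"][110:260,90:330],None,fx=3,fy=3))
E
```

```text
clock: 5.37
tool_pos: [0.5915, 0.2579, 0.0612]
eef_rot: [-0.0, 0.705, 0.709, -0.0]
force: [-0.0, -0.3, -1.4]
opening: 0.0395
gripper_force: 29.9
t 5.3667 tcp [0.5915 0.2579 0.0612] F [-0.  -0.3 -1.4] open 0.0395 grip 29.9
shift units now-axes [-0.95  0.01  1.35] after-turn axes [-0.95  0.    1.35] turn units [-0.01 -0.   -0.02]
```

View pics/t1.png

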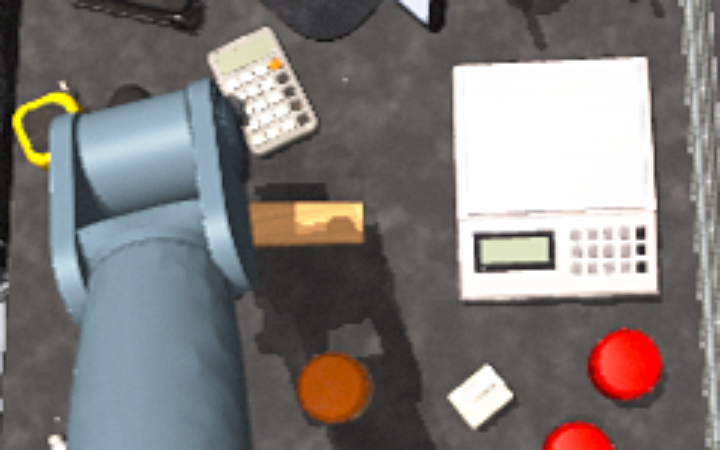

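```bash
python3 - <<'E'
from h import *
from scipy.stats import theilslopes
for n in("top","side"):
    D=np.load(n+"0.npz"); W=D["W"];f=D["f"]
    m=(W[...,2]>.025)&(W[...,2]<.085)&(W[...,0]>.505)&(W[...,0]<.77)&(W[...,1]>-.17)&(W[...,1]<.06)
    P=W[m]
    for nm,a,b,lo,hi,sg in (("left",0,1,.53,.74,1),("right",0,1,.53,.74,-1),("rear",1,0,-.14,.03,1),("front",1,0,-.14,.03,-1)):
        X=[];Y=[];Z=[]
        for l in np.arange(lo,hi,.006):
            q=P[(P[:,a]>=l)&(P[:,a]<l+.006)]
            if len(q)<3: continue
            i=np.argmax(sg*q[:,b]); X.append(q[i,a]);Y.append(q[i,b]);Z.append(q[i,2])
        s=theilslopes(Y,X); print(n,nm,"ang",np.degrees(np.arctan(s[0])).round(2),"mid val",np.round(s[0]*np.mean(X)+s[1],4),"at",np.mean(X).round(3),"z",np.median(Z).round(3))
c=cam("top");print(np.linalg.inv(c["extrinsics"])[:3,:3].round(3))
W=cloud(c)
m=(W[...,2]>.04)&(W[...,2]<.12)&(W[...,1]>.1)&(W[...,1]<.25)&(W[...,0]>.55)&(W[...,0]<.64)&((c["frame"][...,2].astype(int)-c["frame"][...,0])>50)
P=W[m]; r=cv2.minAreaRect((P[:,:2]*1000).astype(np.float32)); print(r, P[:,1].min(),P[:,2].min())
E
```

```text
top left ang 0.42 mid val 0.0406 at 0.634 z 0.048
top right ang 0.53 mid val -0.1522 at 0.636 z 0.058
top rear ang 0.25 mid val 0.7522 at -0.052 z 0.06
top front ang 0.83 mid val 0.5189 at -0.052 z 0.028
side left ang 0.63 mid val 0.0467 at 0.635 z 0.03
side right ang 4.5 mid val -0.1439 at 0.635 z 0.064
side rear ang -0.56 mid val 0.7472 at -0.053 z 0.066
side front ang 0.86 mid val 0.5189 at -0.053 z 0.027
[[-0.027 -0.984  0.175]
 [-1.     0.025 -0.014]
 [ 0.01  -0.175 -0.984]]
((592.0070190429688, 188.3031005859375), (40.83650588989258, 104.76799011230469), 1.2115545272827148) 0.1362791457100471 0.05612974121486358
```

```bash
python3 -m crank '{"increments":[{"fingers":0.3,"tx":0,"ty":0,"tz":0.5,"ax":0,"ay":0,"az":0},{"fingers":0.3,"tx":0,"ty":0,"tz":0.5,"ax":0,"ay":0,"az":0},{"fingers":0.3,"tx":0,"ty":0,"tz":0.36,"ax":0,"ay":0,"az":0},{"fingers":0.3,"tx":-0.3,"ty":0,"tz":0,"ax":0,"ay":0,"az":0},{"fingers":0.3,"tx":-0.5,"ty":0,"tz":0,"ax":0,"ay":0,"az":0},{"fingers":0.3,"tx":-0.5,"ty":0,"tz":0,"ax":0,"ay":0,"az":0},{"fingers":0.3,"tx":-0.5,"ty":0,"tz":0,"ax":0,"ay":0,"az":0},{"fingers":0.3,"tx":-0.5,"ty":0,"tz":0,"ax":0,"ay":0,"az":0}]}'
python3 -m crank '{"increments":[{"fingers":0.3,"tx":-0.5,"ty":0,"tz":0,"ax":0,"ay":0,"az":0},{"fingers":0.3,"tx":-0.3,"ty":0,"tz":0,"ax":0,"ay":0,"az":0},{"fingers":0.3,"tx":-0.2,"ty":0,"tz":0,"ax":0,"ay":0,"az":0},{"fingers":0.3,"tx":0,"ty":0,"tz":0,"ax":0,"ay":0,"az":0},{"fingers":0.3,"tx":0,"ty":0,"tz":0,"ax":0,"ay":0,"az":0}]}'
```

```text
clock: 6.13
tool_pos: [0.5924, 0.1665, 0.0071]
eef_rot: [0.0, 0.703, 0.711, -0.0]
force: [-0.2, -0.2, -0.7]
opening: 0.0401
gripper_force: 30.0
clock: 6.55
tool_pos: [0.5927, 0.1271, 0.007]
eef_rot: [-0.0, 0.704, 0.71, -0.0]
force: [1.2, -0.2, -0.9]
opening: 0.0399
gripper_force: 30.0
```

```bash
python3 -m crank '{"increments":[{"fingers":0.3,"tx":-0.2,"ty":0,"tz":0,"ax":0,"ay":0,"az":0},{"fingers":0.3,"tx":-0.2,"ty":0,"tz":0,"ax":0,"ay":0,"az":0},{"fingers":0.3,"tx":0,"ty":0,"tz":0,"ax":0,"ay":0,"az":0}]}'
python3 -m crank '{"increments":[{"fingers":0.3,"tx":-0.15,"ty":0,"tz":0,"ax":0,"ay":0,"az":0},{"fingers":0.3,"tx":-0.15,"ty":0,"tz":0,"ax":0,"ay":0,"az":0},{"fingers":0.3,"tx":0,"ty":0,"tz":0,"ax":0,"ay":0,"az":0}]}'
python3 -m crank '{"increments":[{"fingers":0.3,"tx":-0.15,"ty":0,"tz":0,"ax":0,"ay":0,"az":0},{"fingers":0.3,"tx":0,"ty":0,"tz":0,"ax":0,"ay":0,"az":0},{"fingers":0.3,"tx":0,"ty":0,"tz":0,"ax":0,"ay":0,"az":0}]}'
```

```text
clock: 6.8
tool_pos: [0.5923, 0.1102, 0.0065]
eef_rot: [-0.0, 0.704, 0.71, -0.001]
force: [-0.1, -0.7, -3.6]
opening: 0.0397
gripper_force: 30.0
clock: 7.05
tool_pos: [0.5928, 0.0978, 0.0068]
eef_rot: [-0.0, 0.704, 0.71, -0.0]
force: [-0.4, -0.5, -2.8]
opening: 0.0398
gripper_force: 30.0
clock: 7.3
tool_pos: [0.5929, 0.092, 0.007]
eef_rot: [0.0, 0.704, 0.71, -0.001]
force: [-0.6, -0.8, -4.0]
opening: 0.0394
gripper_force: 30.0
```

```bash
python3 -m crank '{"increments":[{"fingers":0.3,"tx":-0.1,"ty":0,"tz":0.03,"ax":0,"ay":0,"az":0},{"fingers":0.3,"tx":-0.1,"ty":0,"tz":0,"ax":0,"ay":0,"az":0},{"fingers":0.3,"tx":0,"ty":0,"tz":0,"ax":0,"ay":0,"az":0}]}'
python3 -m crank '{"increments":[{"fingers":0.3,"tx":-0.1,"ty":0,"tz":0,"ax":0,"ay":0,"az":0},{"fingers":0.3,"tx":0,"ty":0,"tz":0,"ax":0,"ay":0,"az":0},{"fingers":0.3,"tx":0,"ty":0,"tz":0,"ax":0,"ay":0,"az":0}]}'
```

```text
clock: 7.55
tool_pos: [0.5932, 0.0843, 0.0057]
eef_rot: [0.0, 0.704, 0.71, -0.0]
force: [0.4, 1.2, -4.8]
opening: 0.0395
gripper_force: 30.0
clock: 7.8
tool_pos: [0.5927, 0.0811, 0.0052]
eef_rot: [-0.001, 0.704, 0.71, 0.0]
force: [0.8, 3.4, -8.3]
opening: 0.0399
gripper_force: 30.0
```

```bash
python3 -m crank '{"increments":[{"fingers":0.3,"tx":-0.05,"ty":0,"tz":0,"ax":0,"ay":0,"az":0},{"fingers":0.3,"tx":0,"ty":0,"tz":0,"ax":0,"ay":0,"az":0},{"fingers":0.3,"tx":0,"ty":0,"tz":0,"ax":0,"ay":0,"az":0}]}'
python3 -m crank '{"increments":[{"fingers":0.3,"tx":-0.05,"ty":0,"tz":0,"ax":0,"ay":0,"az":0},{"fingers":0.3,"tx":0,"ty":0,"tz":0,"ax":0,"ay":0,"az":0},{"fingers":0.3,"tx":0,"ty":0,"tz":0,"ax":0,"ay":0,"az":0}]}'
```

```text
clock: 8.05
tool_pos: [0.5925, 0.08, 0.0051]
eef_rot: [-0.001, 0.704, 0.71, 0.0]
force: [1.6, 6.6, -8.7]
opening: 0.0399
gripper_force: 30.0
clock: 8.3
tool_pos: [0.5924, 0.0791, 0.0049]
eef_rot: [-0.002, 0.704, 0.71, 0.001]
force: [0.7, 11.9, -10.1]
opening: 0.0394
gripper_force: 30.0
```

```bash
python3 -m crank '{"increments":[{"fingers":0.65,"tx":0,"ty":0,"tz":0,"ax":0,"ay":0,"az":0},{"fingers":0.65,"tx":0,"ty":0,"tz":0,"ax":0,"ay":0,"az":0},{"fingers":0.65,"tx":0,"ty":0,"tz":-0.1,"ax":0,"ay":0,"az":0},{"fingers":0.65,"tx":0.5,"ty":0,"tz":0,"ax":0,"ay":0,"az":0},{"fingers":0.65,"tx":0.6,"ty":0,"tz":0,"ax":0,"ay":0,"az":0},{"fingers":0.65,"tx":0.6,"ty":0,"tz":0,"ax":0,"ay":0,"az":0},{"fingers":0,"tx":0,"ty":0,"tz":0,"ax":0,"ay":0,"az":0},{"fingers":0,"tx":0,"ty":0,"tz":0,"ax":0,"ay":0,"az":0}]}'
python3 -m crank '{"increments":[{"fingers":0,"tx":0,"ty":0,"tz":0,"ax":0,"ay":0,"az":0},{"fingers":0,"tx":0,"ty":0,"tz":0,"ax":0,"ay":0,"az":0},{"fingers":0,"tx":0,"ty":0,"tz":0,"ax":0,"ay":0,"az":0},{"fingers":0,"tx":0,"ty":0,"tz":0,"ax":0,"ay":0,"az":0}]}'
python3 - <<'E'
from h import *
for n in("side",):
    c=cam(n); W=cloud(c); f=c["frame"].astype(int)
    m=(W[...,2]>.003)&(W[...,2]<.04)&(W[...,1]>.04)&(W[...,1]<.13)&(W[...,0]>.55)&(W[...,0]<.63)&(f[...,2]-f[...,0]>50)
    P=W[m]; print(n,m.sum(),cv2.minAreaRect((P[:,:2]*1000).astype(np.float32)) if m.sum() else 0)
    m=(W[...,2]>.055)&(W[...,2]<.085)&(W[...,0]>.62)&(W[...,0]<.74)&(W[...,1]>-.13)&(W[...,1]<.02)
    P=W[m]; k=np.linalg.lstsq(np.c_[P[:,:2],np.ones(len(P))],P[:,2],rcond=None)[0]; print("pan grad",k[:2].round(4),m.sum())
    P=np.load("side0.npz")["W"]; m=(P[...,2]>.055)&(P[...,2]<.085)&(P[...,0]>.62)&(P[...,0]<.74)&(P[...,1]>-.13)&(P[...,1]<.02);P=P[m]; print("before",np.linalg.lstsq(np.c_[P[:,:2],np.ones(len(P))],P[:,2],rcond=None)[0])
    cv2.imwrite("pics/s2.png",cv2.resize(c["frame"][130:280,150:340],None,fx=4,fy=4))
E
```

```text
clock: 8.97
tool_pos: [0.5935, 0.145, 0.0109]
eef_rot: [0.001, 0.703, 0.711, 0.0]
force: [-0.1, 0.5, 0.1]
opening: 0.051
gripper_force: 0.0
clock: 9.3
tool_pos: [0.5928, 0.1439, 0.0099]
eef_rot: [0.0, 0.704, 0.71, -0.0]
force: [-0.0, 0.0, 0.3]
opening: 0.0249
gripper_force: 0.0
side 14 ((576.4490356445312, 89.99038696289062), (18.451074600219727, 10.696043014526367), 86.97267150878906)
pan grad [ 0.4393 -0.5123] 2
before [ 0.0413911  -0.04367555  0.03501441]
```

View pics/s2.png

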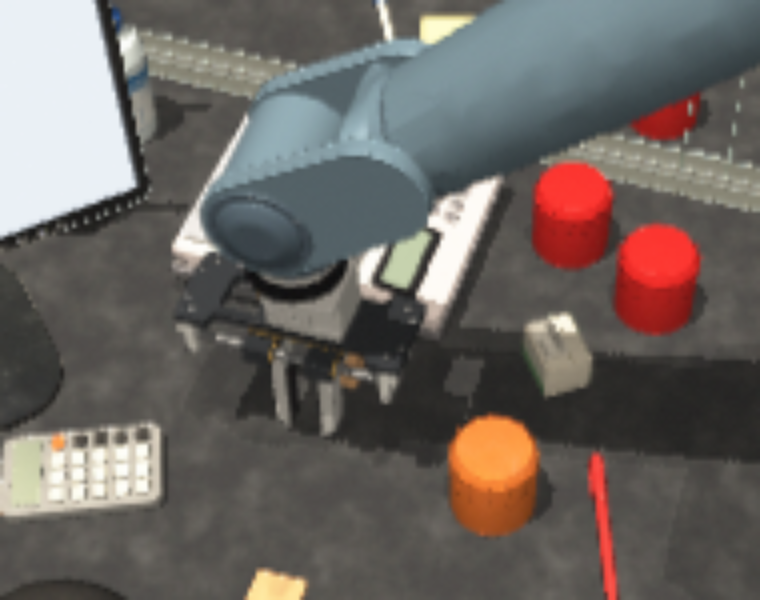

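```bash
python3 -m crank '{"increments":[{"fingers":0,"tx":-0.3,"ty":0,"tz":0,"ax":0,"ay":0,"az":0},{"fingers":0,"tx":-0.3,"ty":0,"tz":0,"ax":0,"ay":0,"az":0},{"fingers":0,"tx":-0.1,"ty":0,"tz":0,"ax":0,"ay":0,"az":0},{"fingers":0,"tx":0,"ty":0,"tz":0,"ax":0,"ay":0,"az":0},{"fingers":0,"tx":0,"ty":0,"tz":0,"ax":0,"ay":0,"az":0}]}'
python3 -m crank '{"increments":[{"fingers":0,"tx":-0.1,"ty":0,"tz":0,"ax":0,"ay":0,"az":0},{"fingers":0,"tx":0,"ty":0,"tz":0,"ax":0,"ay":0,"az":0},{"fingers":0,"tx":0,"ty":0,"tz":0,"ax":0,"ay":0,"az":0}]}'
```

```text
clock: 9.77
tool_pos: [0.5929, 0.1161, 0.0099]
eef_rot: [-0.0, 0.704, 0.71, 0.0]
force: [-0.7, 0.4, -1.0]
opening: 0.0002
gripper_force: 0.0
clock: 10.02
tool_pos: [0.5929, 0.1128, 0.0099]
eef_rot: [-0.0, 0.704, 0.71, 0.0]
force: [-1.2, -0.0, -0.7]
opening: 0.0004
gripper_force: 0.0
```

```bash
for i in 1; do python3 -m crank '{"increments":[{"fingers":0,"tx":-0.1,"ty":0,"tz":0,"ax":0,"ay":0,"az":0},{"fingers":0,"tx":0,"ty":0,"tz":0,"ax":0,"ay":0,"az":0},{"fingers":0,"tx":0,"ty":0,"tz":0,"ax":0,"ay":0,"az":0}]}'; done
python3 -m crank '{"increments":[{"fingers":0,"tx":-0.06,"ty":0,"tz":0,"ax":0,"ay":0,"az":0},{"fingers":0,"tx":0,"ty":0,"tz":0,"ax":0,"ay":0,"az":0},{"fingers":0,"tx":0,"ty":0,"tz":0,"ax":0,"ay":0,"az":0}]}'
```

```text
clock: 10.27
tool_pos: [0.5929, 0.1087, 0.0098]
eef_rot: [-0.0, 0.704, 0.71, -0.0]
force: [-0.2, 0.8, 0.3]
opening: 0.0004
gripper_force: 0.0
clock: 10.52
tool_pos: [0.593, 0.1063, 0.0099]
eef_rot: [-0.0, 0.704, 0.71, -0.0]
force: [-0.2, -0.2, -0.4]
opening: 0.0001
gripper_force: 0.0
```

```bash
python3 -m crank '{"increments":[{"fingers":0,"tx":-0.05,"ty":0,"tz":0,"ax":0,"ay":0,"az":0},{"fingers":0,"tx":0,"ty":0,"tz":0,"ax":0,"ay":0,"az":0},{"fingers":0,"tx":0,"ty":0,"tz":0,"ax":0,"ay":0,"az":0}]}' | grep -E "pos|for"
python3 -m crank '{"increments":[{"fingers":0,"tx":-0.05,"ty":0,"tz":0,"ax":0,"ay":0,"az":0},{"fingers":0,"tx":0,"ty":0,"tz":0,"ax":0,"ay":0,"az":0},{"fingers":0,"tx":0,"ty":0,"tz":0,"ax":0,"ay":0,"az":0}]}'| grep -E "pos|for"
```

```text
tool_pos: [0.593, 0.1051, 0.0099]
force: [0.2, 5.8, -1.5]
gripper_force: 2.5
tool_pos: [0.593, 0.1036, 0.0099]
force: [-0.2, 6.6, 0.0]
gripper_force: 3.4
```

```bash
python3 -m crank '{"increments":[{"fingers":0,"tx":-0.05,"ty":0,"tz":0,"ax":0,"ay":0,"az":0},{"fingers":0,"tx":0,"ty":0,"tz":0,"ax":0,"ay":0,"az":0},{"fingers":0,"tx":0,"ty":0,"tz":0,"ax":0,"ay":0,"az":0}]}' | grep -E "pos|for"
python3 -m crank '{"increments":[{"fingers":0,"tx":-0.04,"ty":0,"tz":0,"ax":0,"ay":0,"az":0},{"fingers":0,"tx":0,"ty":0,"tz":0,"ax":0,"ay":0,"az":0},{"fingers":0,"tx":0,"ty":0,"tz":0,"ax":0,"ay":0,"az":0}]}'| grep -E "pos|for"
```

```text
tool_pos: [0.5929, 0.1032, 0.0099]
force: [1.3, 13.1, -1.5]
gripper_force: 6.3
tool_pos: [0.5929, 0.103, 0.0099]
force: [0.1, 18.1, 0.0]
gripper_force: 8.8
```

```bash
python3 -m crank '{"increments":[{"fingers":0,"tx":0.3,"ty":0,"tz":0,"ax":0,"ay":0,"az":0},{"fingers":0,"tx":0.6,"ty":0,"tz":0,"ax":0,"ay":0,"az":0},{"fingers":0.9,"tx":0.5,"ty":0,"tz":-0.6,"ax":0,"ay":0,"az":0},{"fingers":0.9,"tx":0,"ty":-0.5,"tz":-0.9,"ax":0,"ay":0,"az":0},{"fingers":0.9,"tx":0,"ty":-0.9,"tz":-0.9,"ax":0,"ay":0,"az":0},{"fingers":0.9,"tx":0,"ty":-0.9,"tz":-0.5,"ax":0,"ay":0,"az":0},{"fingers":0.9,"tx":0,"ty":-0.9,"tz":0,"ax":0,"ay":0,"az":0},{"fingers":0.9,"tx":0,"ty":-0.8,"tz":0,"ax":0,"ay":0,"az":0}]}'
python3 - <<'E'
from h import *
W=np.concatenate([np.load(n+"0.npz")["W"].reshape(-1,3) for n in("top","side")])
m=(W[:,2]>.09)&(W[:,0]>.5)&(W[:,0]<.86)&(W[:,1]>-.25)&(W[:,1]<.2); P=W[m]
for y in np.arange(-.25,.2,.03):
    q=P[(P[:,1]>=y)&(P[:,1]<y+.03)]
    if len(q)>2: i=q[:,0].argmin(); print(round(y,2),len(q),q[i].round(3))
go([.4335,.166,.14],0)
for n in("top","side"):
    c=cam(n); W=cloud(c); f=c["frame"].astype(int); np.savez(n+"1.npz",W=W,f=c["frame"])
    m=(W[...,2]>.003)&(W[...,2]<.045)&(W[...,1]>.03)&(W[...,1]<.13)&(W[...,0]>.55)&(W[...,0]<.63)&(f[...,2]-f[...,0]>50)
    P=W[m]; print(n,m.sum(),cv2.minAreaRect((P[:,:2]*1000).astype(np.float32)) if m.sum() else 0)
    for k in "01":
        V=np.load(n+k+".npz")["W"]
        m=(V[...,2]>.055)&(V[...,2]<.085)&(V[...,0]>.61)&(V[...,0]<.74)&(V[...,1]>-.13)&(V[...,1]<.02); P=V[m]
        print(" pan fit",k,m.sum(),np.linalg.lstsq(np.c_[P[:,:2]-[.674,-.055],np.ones(len(P))],P[:,2],rcond=None)[0].round(4))
    cv2.imwrite(f"pics/{n}3.png",c["frame"])
E
```

```text
clock: 12.18
tool_pos: [0.4384, 0.153, 0.1208]
eef_rot: [0.002, 0.704, 0.71, 0.001]
force: [0.1, -0.6, 0.7]
opening: 0.0369
gripper_force: 0.0
-0.16 57 [ 0.846 -0.141  0.16 ]
-0.13 51 [ 0.849 -0.12   0.093]
-0.07 13 [ 0.845 -0.04   0.097]
-0.04 54 [ 0.811 -0.017  0.152]
-0.01 53 [ 0.823 -0.008  0.172]
0.02 837 [0.759 0.05  0.217]
0.05 2479 [0.752 0.061 0.141]
0.08 2601 [0.769 0.083 0.144]
0.11 2201 [0.799 0.112 0.15 ]
0.14 785 [0.825 0.142 0.135]
0.17 22 [0.853 0.172 0.167]
t 12.1833 tcp [0.4384 0.153  0.1208] F [ 0.1 -0.6  0.7] open 0.0369 grip 0.0
shift units now-axes [ 0.32 -0.12 -0.48] after-turn axes [ 0.32 -0.12 -0.48] turn units [0.03 0.01 0.09]
top 238 ((591.2227783203125, 67.6113510131836), (48.640960693359375, 40.97929382324219), 88.4389419555664)
 pan fit 0 2179 [ 0.0374 -0.0467  0.0659]
 pan fit 1 2137 [-0.      0.0002  0.0646]
side 217 ((594.1965942382812, 69.64155578613281), (48.1085319519043, 58.9412956237793), 1.277989149093628)
 pan fit 0 1242 [ 0.0397 -0.0436  0.0654]
 pan fit 1 1174 [0.0034 0.001  0.0639]
```

View pics/side3.png

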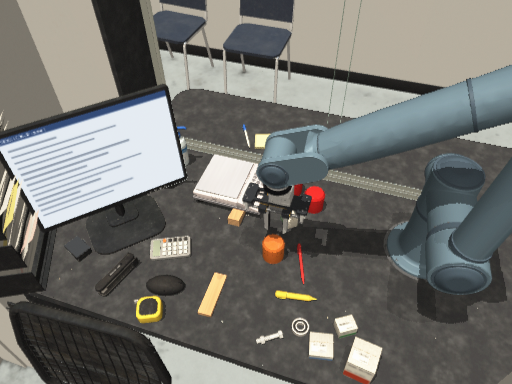

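```bash
python3 -m crank '{"increments":[{"fingers":1,"tx":0.32,"ty":-0.1,"tz":0,"ax":0,"ay":0,"az":0},{"fingers":1,"tx":0,"ty":0,"tz":0,"ax":0,"ay":0,"az":0},{"fingers":1,"tx":0,"ty":0,"tz":0,"ax":0,"ay":0,"az":0},{"fingers":1,"tx":0,"ty":0,"tz":0,"ax":0,"ay":0,"az":0},{"fingers":1,"tx":0,"ty":0,"tz":0,"ax":0,"ay":0,"az":0}]}'
python3 - <<'E'
from h import *
go([.4335,.166,.026],0)
E
```

```text
clock: 12.7
tool_pos: [0.4356, 0.1658, 0.1193]
eef_rot: [0.0, 0.704, 0.71, -0.0]
force: [0.1, 0.3, -0.1]
opening: 0.0785
gripper_force: 0.0
t 12.7 tcp [0.4356 0.1658 0.1193] F [ 0.1  0.3 -0.1] open 0.0785 grip 0.0
shift units now-axes [ 0.01 -0.05  2.33] after-turn axes [ 0.01 -0.05  2.33] turn units [-0.    0.    0.08]
```

```bash
python3 -m crank '{"increments":[{"fingers":1,"tx":0,"ty":-0.05,"tz":0,"ax":0,"ay":0,"az":0},{"fingers":1,"tx":0,"ty":0,"tz":0,"ax":0,"ay":0,"az":0},{"fingers":1,"tx":0,"ty":0,"tz":0.3,"ax":0,"ay":0,"az":0},{"fingers":1,"tx":0,"ty":0,"tz":0.5,"ax":0,"ay":0,"az":0},{"fingers":1,"tx":0,"ty":0,"tz":0.5,"ax":0,"ay":0,"az":0},{"fingers":1,"tx":0,"ty":0,"tz":0.5,"ax":0,"ay":0,"az":0},{"fingers":1,"tx":0,"ty":0,"tz":0.53,"ax":0,"ay":0,"az":0},{"fingers":1,"tx":0,"ty":0,"tz":0,"ax":0,"ay":0,"az":0}]}'
python3 -m crank '{"increments":[{"fingers":0.5,"tx":0,"ty":0,"tz":0,"ax":0,"ay":0,"az":0},{"fingers":0.5,"tx":0,"ty":0,"tz":0,"ax":0,"ay":0,"az":0},{"fingers":0.5,"tx":0,"ty":0,"tz":0,"ax":0,"ay":0,"az":0},{"fingers":0.5,"tx":0,"ty":0,"tz":0,"ax":0,"ay":0,"az":0},{"fingers":0.5,"tx":0,"ty":0,"tz":0,"ax":0,"ay":0,"az":0},{"fingers":0.5,"tx":0,"ty":0,"tz":0,"ax":0,"ay":0,"az":0}]}'
```

```text
clock: 13.37
tool_pos: [0.4297, 0.1655, 0.0224]
eef_rot: [-0.002, 0.704, 0.71, -0.003]
force: [-0.8, 0.3, -0.6]
opening: 0.0942
gripper_force: 0.0
clock: 13.87
tool_pos: [0.4341, 0.1664, 0.0273]
eef_rot: [0.001, 0.704, 0.71, 0.001]
force: [0.7, 0.7, 4.5]
opening: 0.0646
gripper_force: 30.0
```

```bash
python3 -m crank '{"increments":[{"fingers":0.5,"tx":0,"ty":0,"tz":0,"ax":0,"ay":0,"az":0},{"fingers":0.5,"tx":0,"ty":0,"tz":-0.2,"ax":0,"ay":0,"az":0},{"fingers":0.5,"tx":0,"ty":0,"tz":-0.4,"ax":0,"ay":0,"az":0},{"fingers":0.5,"tx":0,"ty":0,"tz":-0.6,"ax":0,"ay":0,"az":0},{"fingers":0.5,"tx":0,"ty":0,"tz":-0.8,"ax":0,"ay":0,"az":0},{"fingers":0.5,"tx":0,"ty":0,"tz":-0.8,"ax":0,"ay":0,"az":0},{"fingers":0.5,"tx":0,"ty":0,"tz":-0.2,"ax":0,"ay":0,"az":0},{"fingers":0.5,"tx":0,"ty":0,"tz":0,"ax":0,"ay":0,"az":0}]}'
python3 - <<'E'
from h import *
go([.674,-.055,.15],0)
c=cam("side"); W=cloud(c);f=c["frame"].astype(int)
m=(f[...,2]-f[...,0]>90)&(f[...,1]>60)&(W[...,2]>.06)&(W[...,2]<.22)&(abs(W[...,0]-.434)<.07)&(abs(W[...,1]-.166)<.07)
P=W[m]; print(m.sum(),np.percentile(P,[2,50,98],axis=0).round(3))
cv2.imwrite("pics/s4.png",cv2.resize(c["frame"][130:290,180:380],None,fx=4,fy=3.75) if 0 else cv2.resize(c["frame"][130:280,180:380],None,fx=4,fy=4))
E
```

```text
clock: 14.53
tool_pos: [0.4344, 0.1664, 0.1483]
eef_rot: [0.002, 0.704, 0.71, 0.002]
force: [-0.1, -1.1, -3.6]
opening: 0.0646
gripper_force: 30.0
t 14.5333 tcp [0.4344 0.1664 0.1483] F [-0.1 -1.1 -3.6] open 0.0646 grip 30.0
shift units now-axes [-5.59  5.94 -0.02] after-turn axes [-5.54  5.99 -0.04] turn units [ 0.05 -0.01  0.09]
569 [[0.404 0.146 0.127]
 [0.43  0.188 0.186]
 [0.459 0.2   0.194]]
```

View pics/s4.png

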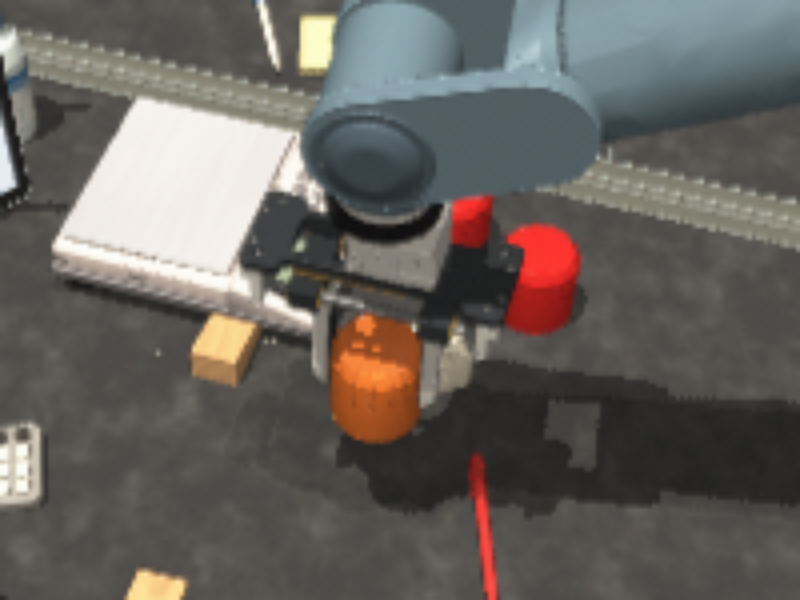

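```bash
python3 -m crank '{"increments":[{"fingers":0.5,"tx":-0.3,"ty":0.35,"tz":0,"ax":0,"ay":0,"az":0},{"fingers":0.5,"tx":-0.6,"ty":0.65,"tz":0,"ax":0,"ay":0,"az":0},{"fingers":0.5,"tx":-0.7,"ty":0.7,"tz":0,"ax":0,"ay":0,"az":0},{"fingers":0.5,"tx":-0.7,"ty":0.7,"tz":0,"ax":0,"ay":0,"az":0},{"fingers":0.5,"tx":-0.7,"ty":0.7,"tz":0,"ax":0,"ay":0,"az":0},{"fingers":0.5,"tx":-0.7,"ty":0.7,"tz":0,"ax":0,"ay":0,"az":0},{"fingers":0.5,"tx":-0.7,"ty":0.7,"tz":0,"ax":0,"ay":0,"az":0},{"fingers":0.5,"tx":-0.6,"ty":0.6,"tz":0,"ax":0,"ay":0,"az":0}]}' >/dev/null
python3 -m crank '{"increments":[{"fingers":0.5,"tx":-0.4,"ty":0.5,"tz":0,"ax":0,"ay":0,"az":0},{"fingers":0.5,"tx":-0.2,"ty":0.3,"tz":0,"ax":0,"ay":0,"az":0},{"fingers":0.5,"tx":0,"ty":0,"tz":0,"ax":0,"ay":0,"az":0},{"fingers":0.5,"tx":0,"ty":0,"tz":0,"ax":0,"ay":0,"az":0},{"fingers":0.5,"tx":0,"ty":0,"tz":0,"ax":0,"ay":0,"az":0}]}'
python3 - <<'E'
from h import *
go([.674,-.055,.095],.5)
E
```

```text
clock: 15.67
tool_pos: [0.669, -0.0547, 0.1434]
eef_rot: [-0.002, 0.704, 0.71, -0.001]
force: [-0.3, 0.3, -2.5]
opening: 0.0647
gripper_force: 30.0
t 15.6667 tcp [ 0.669  -0.0547  0.1434] F [-0.3  0.3 -2.5] open 0.0647 grip 30.0
shift units now-axes [-0.01  0.13  1.21] after-turn axes [-0.01  0.13  1.21] turn units [-0.04 -0.01  0.01]
```

```bash
python3 -m crank '{"increments":[{"fingers":0.5,"tx":0,"ty":0.12,"tz":0.2,"ax":0,"ay":0,"az":0},{"fingers":0.5,"tx":0,"ty":0,"tz":0.4,"ax":0,"ay":0,"az":0},{"fingers":0.5,"tx":0,"ty":0,"tz":0.3,"ax":0,"ay":0,"az":0},{"fingers":0.5,"tx":0,"ty":0,"tz":0.15,"ax":0,"ay":0,"az":0},{"fingers":0.5,"tx":0,"ty":0,"tz":0.05,"ax":0,"ay":0,"az":0},{"fingers":0.5,"tx":0,"ty":0,"tz":0,"ax":0,"ay":0,"az":0},{"fingers":0.5,"tx":0,"ty":0,"tz":0,"ax":0,"ay":0,"az":0}]}'
python3 -m crank '{"increments":[{"fingers":0.5,"tx":0,"ty":0,"tz":0.03,"ax":0,"ay":0,"az":0},{"fingers":0.5,"tx":0,"ty":0,"tz":0,"ax":0,"ay":0,"az":0},{"fingers":0.5,"tx":0,"ty":0,"tz":0,"ax":0,"ay":0,"az":0}]}'
```

```text
clock: 16.25
tool_pos: [0.676, -0.0556, 0.1026]
eef_rot: [0.0, 0.704, 0.71, 0.0]
force: [-1.0, -0.1, -2.9]
opening: 0.0645
gripper_force: 30.0
clock: 16.5
tool_pos: [0.6761, -0.0557, 0.1015]
eef_rot: [0.0, 0.704, 0.71, 0.0]
force: [0.4, 0.3, -3.1]
opening: 0.0647
gripper_force: 30.0
```

```bash
python3 -m crank '{"increments":[{"fingers":0.5,"tx":0,"ty":-0.04,"tz":0.1,"ax":0,"ay":0,"az":0},{"fingers":0.5,"tx":0,"ty":0,"tz":0.05,"ax":0,"ay":0,"az":0},{"fingers":0.5,"tx":0,"ty":0,"tz":0,"ax":0,"ay":0,"az":0},{"fingers":0.5,"tx":0,"ty":0,"tz":0,"ax":0,"ay":0,"az":0}]}' | grep -E "pos|for"
python3 -m crank '{"increments":[{"fingers":0.5,"tx":0,"ty":0,"tz":0.03,"ax":0,"ay":0,"az":0},{"fingers":0.5,"tx":0,"ty":0,"tz":0,"ax":0,"ay":0,"az":0},{"fingers":0.5,"tx":0,"ty":0,"tz":0,"ax":0,"ay":0,"az":0}]}'| grep -E "pos|for"
python3 -m crank '{"increments":[{"fingers":0.5,"tx":0,"ty":0,"tz":0.03,"ax":0,"ay":0,"az":0},{"fingers":0.5,"tx":0,"ty":0,"tz":0,"ax":0,"ay":0,"az":0},{"fingers":0.5,"tx":0,"ty":0,"tz":0,"ax":0,"ay":0,"az":0}]}'| grep -E "pos|for"
```

```text
tool_pos: [0.6739, -0.0556, 0.0945]
force: [0.3, 0.3, -2.8]
gripper_force: 30.0
tool_pos: [0.6742, -0.0557, 0.0937]
force: [-1.1, 0.6, -3.0]
gripper_force: 30.0
tool_pos: [0.6742, -0.0557, 0.0925]
force: [0.6, -0.6, -3.3]
gripper_force: 30.0
```

```bash
python3 -m crank '{"increments":[{"fingers":0.5,"tx":0,"ty":0,"tz":0.02,"ax":0,"ay":0,"az":0},{"fingers":0.5,"tx":0,"ty":0,"tz":0,"ax":0,"ay":0,"az":0},{"fingers":0.5,"tx":0,"ty":0,"tz":0,"ax":0,"ay":0,"az":0}]}' | grep -E "pos|for"
python3 -m crank '{"increments":[{"fingers":0.5,"tx":0,"ty":0,"tz":0.02,"ax":0,"ay":0,"az":0},{"fingers":0.5,"tx":0,"ty":0,"tz":0,"ax":0,"ay":0,"az":0},{"fingers":0.5,"tx":0,"ty":0,"tz":0,"ax":0,"ay":0,"az":0}]}'| grep -E "pos|for"
```

```text
tool_pos: [0.6742, -0.0557, 0.0924]
force: [-1.5, 1.4, 2.0]
gripper_force: 30.0
tool_pos: [0.6742, -0.0557, 0.0924]
force: [-5.8, 0.6, 6.1]
gripper_force: 30.0
```

```bash
python3 -m crank '{"increments":[{"fingers":0.5,"tx":0,"ty":0,"tz":-0.02,"ax":0,"ay":0,"az":0},{"fingers":0.5,"tx":0,"ty":0,"tz":0,"ax":0,"ay":0,"az":0},{"fingers":1,"tx":0,"ty":0,"tz":0,"ax":0,"ay":0,"az":0},{"fingers":1,"tx":0,"ty":0,"tz":0,"ax":0,"ay":0,"az":0},{"fingers":1,"tx":0,"ty":0,"tz":0,"ax":0,"ay":0,"az":0},{"fingers":1,"tx":0,"ty":0,"tz":0,"ax":0,"ay":0,"az":0},{"fingers":1,"tx":0,"ty":0,"tz":0,"ax":0,"ay":0,"az":0},{"fingers":1,"tx":0,"ty":0,"tz":0,"ax":0,"ay":0,"az":0}]}'
python3 -m crank '{"increments":[{"fingers":1,"tx":0,"ty":0,"tz":-0.3,"ax":0,"ay":0,"az":0},{"fingers":1,"tx":0,"ty":0,"tz":-0.5,"ax":0,"ay":0,"az":0},{"fingers":1,"tx":0,"ty":0,"tz":-0.7,"ax":0,"ay":0,"az":0},{"fingers":1,"tx":0,"ty":0,"tz":-0.8,"ax":0,"ay":0,"az":0},{"fingers":1,"tx":0,"ty":-0.5,"tz":-0.6,"ax":0,"ay":0,"az":0},{"fingers":1,"tx":0,"ty":-0.9,"tz":0,"ax":0,"ay":0,"az":0},{"fingers":1,"tx":0,"ty":-0.9,"tz":0,"ax":0,"ay":0,"az":0},{"fingers":1,"tx":0.5,"ty":-0.9,"tz":0,"ax":0,"ay":0,"az":0}]}'
python3 -m crank '{"increments":[{"fingers":1,"tx":0.9,"ty":-0.3,"tz":0,"ax":0,"ay":0,"az":0},{"fingers":1,"tx":0.9,"ty":-0.3,"tz":0,"ax":0,"ay":0,"az":0},{"fingers":1,"tx":0.9,"ty":0,"tz":0,"ax":0,"ay":0,"az":0},{"fingers":1,"tx":0.9,"ty":0,"tz":0,"ax":0,"ay":0,"az":0},{"fingers":1,"tx":0.9,"ty":0,"tz":0,"ax":0,"ay":0,"az":0},{"fingers":1,"tx":0.8,"ty":0,"tz":0,"ax":0,"ay":0,"az":0},{"fingers":1,"tx":0.5,"ty":0,"tz":0,"ax":0,"ay":0,"az":0},{"fingers":1,"tx":0,"ty":0,"tz":0,"ax":0,"ay":0,"az":0}]}'
python3 - <<'E'
from h import *
c=cam("top"); W=cloud(c);f=c["frame"].astype(int)
m=(f[...,2]-f[...,0]>90)&(f[...,1]>60)&(W[...,2]>.128)&(W[...,2]<.15)&(W[...,0]>.55)&(W[...,0]<.76)&(W[...,1]<.05)&(W[...,1]>-.15)
P=W[m]; print(m.sum(),cv2.minEnclosingCircle((P[:,:2]*1000).astype(np.float32)),np.median(P[:,2]))
m=(W[...,2]>.055)&(W[...,2]<.085)&(W[...,0]>.61)&(W[...,0]<.74)&(W[...,1]>-.13)&(W[...,1]<.02); P=W[m]
print(np.linalg.lstsq(np.c_[P[:,:2]-[.674,-.055],np.ones(len(P))],P[:,2],rcond=None)[0].round(4))
cv2.imwrite("pics/t5.png",c["frame"])
E
```

```text
clock: 18.5
tool_pos: [0.6743, -0.0557, 0.0917]
eef_rot: [0.0, 0.704, 0.71, 0.0]
force: [0.4, -0.4, -0.4]
opening: 0.0935
gripper_force: 0.0
clock: 19.17
tool_pos: [0.5453, -0.0387, 0.2093]
eef_rot: [0.001, 0.705, 0.709, 0.0]
force: [0.1, 0.4, 1.6]
opening: 0.094
gripper_force: 0.0
clock: 19.83
tool_pos: [0.5196, 0.1982, 0.2088]
eef_rot: [0.0, 0.702, 0.712, 0.001]
force: [-0.7, -0.0, -0.4]
opening: 0.0937
gripper_force: 0.0
391 ((672.0426025390625, -58.07200241088867), 32.548240661621094) 0.13537913032045068
[-0.0044 -0.0005  0.0649]
```

View pics/t5.png

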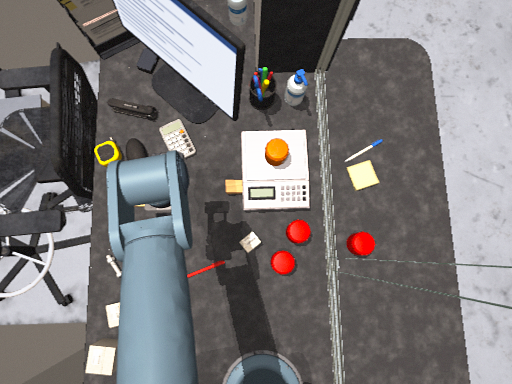

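```bash
python3 -c "
from bench import manip
print(manip.sign_off())"
```

```text
the job is handed in; nothing more can be done
None
```

The job is handed in: the thick wedge is jammed under the scale's left edge (last push about 18 N) and the scale measures level. After that I set the oil filter upright within about 4 mm of the pan's middle. The last picture shows nothing else moved, and it took about 20 s of robot time.

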